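# Gauge the depth of the labeller's bottle stop

### The arm

A 6-joint arm with a two-finger parallel gripper is mounted at the origin on the work surface. World frame = base frame: x ahead of the robot, y to its left, z up, the work surface at z = 0. Lengths are in m, angles in rad, forces in N, time in s.
With the tool pointing down it reaches from about 0.325 to 0.875 m from the base axis. Payload 4.4 kg.
Tool frame: the origin (TCP) lies at the very end of the fingers, on their centre line; the grasp point (between the pads) lies 19 mm behind it; y points along the fingers, x is the direction in which the jaws open and shut, and the axes are right-handed (so a half turn about y gives the same grasp; the last joint's range is limited). The gripper opens to 85 mm and grips with 20 to 120 N. Pads are 22 mm wide; open, the fingers measure 114 mm over their backs; the gripper's body (76 mm by 85 mm) begins 54 mm behind the grasp point. The pads swing forward as they close: fully open they stand 13 mm farther back than shut.
Start: joints at [1.194, 0.207, 1.542, -0, 1.393, -0.15], TCP at [0.129, 0.56, 0.231] pointing down, gripper open.
Joint ranges: [-2.73, 2.73], [-0.86, 2.22], [0.23, 2.46], [-1.11, 4.25], [0.08, 2.63], [-2.82, 2.82]. Speed limits (rad/s): [2.79, 2.79, 3.14, 3.14, 3.14, 3.14].

### API

Orientations are given as a rotation vector (axis times angle).
In Python, from station import robot, kinematics, monitor, cams, sign_off gives the robot as it stands. Calls block until the motion is done:
- robot.move_pose(position, orientation): joint-space move of the TCP to a pose.
- robot.movel(position, rate=0.15, rotation=None, force_limit=None): straight line of the TCP; rotation=None keeps the orientation; rate is the mean speed in m/s. With force_limit (N) it stops when the force on the tool has changed by that much, and returns True; else False.
- robot.move_j(angles): joint-space move.
- robot.grip(opening, newtons=None): opening from 0.0 (shut) to 1.0 (fully open); newtons is the grip in N (None keeps the last); returns when the fingers have stopped.
- robot.wait(seconds).
- kinematics.ik(position, orientation): joint angles nearest the present ones, or None.
- monitor.read_state(): the state.
- cams.grab_frame(name): name is "scene" or "top"; returns a dict with "pixels" (480x640x3 uint8, red, green, blue), "z_map" (480x640 float32, m along the optical axis (not along the pixel's ray), 0 where there is no reading), "fx", "fy", "cx", "cy" (pixels), "D" ([k1, k2, p1, p2, k3] as OpenCV has them; the pictures are not rectified), "extrinsics" (4x4, takes a point from camera to world coordinates). Camera axes: x right, y up, looking along -z (the intrinsics and any distortion apply to the point x, -y, -z); pixel columns grow to the right and rows downward; lengths in m; the calibration is good to about 2 mm. A picture is of the moment at which its call begins.
A pose or a line that the arm cannot do raises robot.MotionError and nothing moves.
- sign_off(): hands the job in, once; it reports no verdict.
The state is a dict: "t": time; "joint_positions": joint angles; "qvel": joint speeds; "joint_efforts": joint torques, N m; "ee_pos": TCP position; "eef_rot": TCP orientation; "wrist_force": force on the tool from outside, world axes, zero at the start; "ft_torque": the same for the moment, N m; "opening": opening from 0.0 (shut) to 1.0 (fully open).
Only numpy, scipy, OpenCV 4.12 (cv2) and the standard library are available. Lean on these libraries where they do the work, as an engineer would, in place of code of your own. Each camera call takes 0.05 s, during which the arm holds its last target. There are 200 camera calls.

### The job

Swing the blue cover on the metal block well clear of the hole, then take the depth gauge out of its wooden stand, lower it into the hole and press it down gently (well under 20 N) until its tip is right on the bottom, at a depth that nobody knows beforehand; on the way down the block's top face pushes the red marker collar up the rod, and it must stay flat on that face to show the depth. Leave the gauge standing upright in the hole, let go of it with the cover still open, and do not push the two bottles, cardboard core, wrench, screwdriver or black capsule about.

Things in the scene. Friction and masses are not known exactly. Their poses are not given: they have to be found in the camera images.
- mouth (a point): Centre of the hole's mouth, on the block's top face, 110 mm above the table; axes as the block's (z up). The hole is round, vertical, 12 mm wide with a 2 mm chamfer. It is blind: a brass stop closes it somewhere 60 to 90 mm below the mouth (bottomed depth); how deep varies and must be found by touch.
- cover (a joint): Swing cover over the hole: flat blue plate 76 x 36 x 5 mm, 1.5 mm above the block's top face, turning about a vertical pin 52 mm from the hole's centre, towards the block's +x. In rad: 0 = over the hole, grows clockwise seen from above (knob towards the block's +y), ends at 1.9. From 1.2 on it is clear of hole and collar. Stays where it is left (0.06 N m).
- cover_knob (a point): Centre (half-way up) of the upright black round knob on the free end of the cover, 14 mm across and 28 mm tall, 56 mm from the pin; its top is 144.5 mm above the table.
- gauge_grip (a point): Centre of the depth gauge's round yellow handle, 20 mm across, 45 mm tall; z along the rod, up at the start. The gauge is loose: a steel rod 10 mm across, 130 mm long below the handle, about 0.16 kg, its tip 152.5 mm below this point. It stands at the start in a loose hole 25 mm deep in the wooden stand, tip 10 mm above the table.
- gauge_tip (a point): Tip of the gauge's rod (slightly tapered over the last 2 mm), on its axis.
- collar (a joint): Place of the red marker collar (30 mm across, 14 mm tall) along the gauge's rod: its underside is 30 mm plus this value above the tip. 0 to 0.085 m; friction of about 3.5 N holds it anywhere on the rod. At the start it sits 32 to 45 mm above the tip.
- collar_under (a point): Centre of the collar's underside, on the rod's axis.
- stand: The fixed wooden block the gauge stands in at the start, 70 x 70 x 35 mm; origin at the centre of its underside.
- pad (a joint): Lightly sprung brass pad on top of the stop at the bottom of the hole, out of sight: how far it is pressed down, 0 = untouched, 0.003 m = right down on the rigid stop. Under 1 N presses it right down, so the gauge's own weight keeps it there. It says nothing of the depth.
- bottle0: Green wine bottle without label, 74 mm wide, 290 mm tall, standing beyond the work; origin at the centre of its foot. Leave alone.
- bottle1: Green wine bottle with a paper label, same size, standing at the right. Leave alone.
- core: Cardboard ring (label roll core), 80 mm wide, 50 mm tall; origin at the centre of its underside. Leave alone.
- wrench: Steel wrench lying along its x axis. Leave alone.
- driver: Screwdriver lying along its x axis. Leave alone.
- capsule: Black bottle capsule, a cone 33 mm wide, 60 mm tall; origin at the centre of its underside. Leave alone.
- block: Fixed aluminium block, 100 x 64 x 110 mm (x, y, z), with low steel feet that make it 144 mm long in x; origin at the centre of its underside, x along its long side. The hole lies 22 mm from its centre towards -x, the cover's pin 30 mm towards +x.
There are look-alikes about, which are no part of the job. Of the things like the part that bears gauge_grip, leave any that is green, pink or purple; of the rest the larger one is meant.

How it is judged:
By the outcome, as a careful person would: the job done as asked, in the order asked, and still so for the second after the job is handed in, with the robot touching nothing.
It also fails if it takes over 72 s, if anything falls off the work surface, if the arm or the gripper's body presses on something with over 40 N, if the wrist force passes 120 N, or if a joint passes its speed limit or range.

## Working session

There is one attempt and no reset: what is moved stays moved. The work goes in short steps, each a Python script; the robot and the scene stay as the last script left them, time stands still between calls to the robot, and variables do not carry over. Pictures are saved under pics/ and viewed, about 8 in all and at most 12, crops included, and the job is handed in when it is done.

```bash
ls; mkdir -p pics
python3 - <<'E'
from station import robot, kinematics, monitor, cams
import cv2, numpy as np, pickle
for n in("scene","top"):
    f=cams.grab_frame(n); pickle.dump(f,open(f"{n}.pkl","wb")); cv2.imwrite(f"pics/{n}0.png",f["pixels"][...,::-1])
    print(n,f["fx"],f["fy"],f["cx"],f["cy"],f["D"],np.round(f["extrinsics"],3).tolist(),(f["z_map"]>0).mean())
s=monitor.read_state();print({k:np.round(v,3) for k,v in s.items()})
E
```

```text
pics
scene 574.1950154076071 574.1950154076071 313.1735727883043 232.0432357203546 [-0.00231517  0.          0.          0.          0.        ] [[-0.834, -0.387, 0.393, 1.016], [0.551, -0.599, 0.581, 0.656], [0.011, 0.701, 0.713, 0.938], [0.0, 0.0, 0.0, 1.0]] 0.9960677083333334
top 613.0394625030445 613.0394625030445 322.46307491410585 241.93964994462615 [-0.16149807  0.          0.          0.          0.        ] [[0.023, 0.996, -0.085, 0.399], [-1.0, 0.022, -0.011, -0.013], [-0.009, 0.085, 0.996, 1.565], [0.0, 0.0, 0.0, 1.0]] 0.995869140625
{'t': np.float64(0.1), 'joint_positions': array([ 1.194,  0.207,  1.543, -0.   ,  1.394, -0.15 ]), 'qvel': array([ 0.001, -0.002, -0.003,  0.002,  0.002, -0.001]), 'joint_efforts': array([ 0.0000e+00, -3.8409e+01, -2.9255e+01, -0.0000e+00,  5.0000e-03,
        0.0000e+00]), 'ee_pos': array([0.128, 0.56 , 0.23 ]), 'eef_rot': array([-1.309, -1.04 ,  1.043]), 'wrist_force': array([-0.204, -0.492,  0.907]), 'ft_torque': array([0.072, 0.018, 0.017]), 'opening': np.float64(0.999)}
```

View pics/scene0.png

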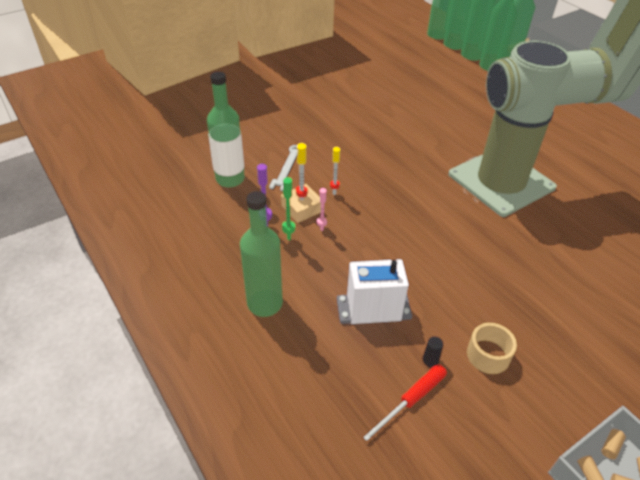

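View pics/top0.png

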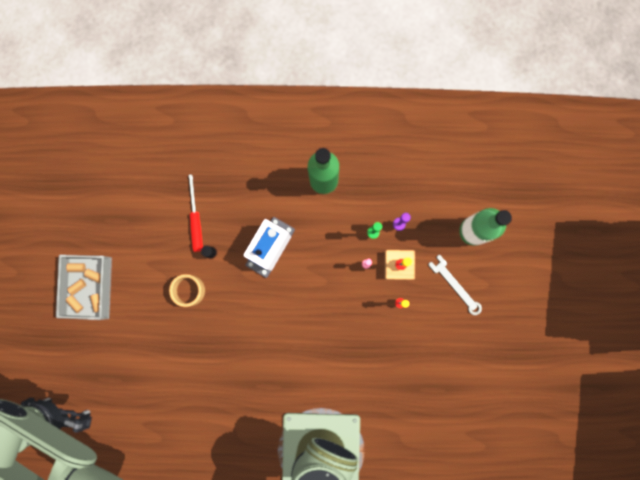

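Scene view: candidates for the gauge are yellow in the wooden stand (301,155), yellow without a stand (336,155), green (288,190), pink (323,195) and purple (262,175). By the description the choice is the larger yellow one, probably (301,155), still to be checked by size. The block is at (377,290), with the knob at (394,266).

```bash
cat > h.py <<'E'
import cv2, numpy as np
from station import cams
def rays(f,uv):
    K=np.array([[f["fx"],0,f["cx"]],[0,f["fy"],f["cy"]],[0,0,1]])
    n=cv2.undistortPoints(np.float64(uv).reshape(-1,1,2),K,np.float64(f["D"])).reshape(-1,2)
    return np.c_[n[:,0],-n[:,1],-np.ones(len(n))]
def plane(f,uv,z):
    E=f["extrinsics"]; d=rays(f,uv)@E[:3,:3].T; o=E[:3,3]
    return o+d*((z-o[2])/d[:,2])[:,None]
def cloud(f,mask):
    v,u=np.nonzero(mask&(f["z_map"]>0)); E=f["extrinsics"]
    return (rays(f,np.c_[u,v])*f["z_map"][v,u][:,None])@E[:3,:3].T+E[:3,3], np.c_[u,v]
def hsv(f): return cv2.cvtColor(np.ascontiguousarray(f["pixels"]),cv2.COLOR_RGB2HSV)
COL=dict(yellow=((22,150,120),(34,255,255)),red=((0,190,120),(6,255,255)),blue=((98,120,60),(120,255,255)),black=((0,0,0),(180,255,50)))
def mask(f,c): return cv2.inRange(hsv(f),*COL[c])>0
def blobs(f,c,mn=12):
    n,l,s,ce=cv2.connectedComponentsWithStats(mask(f,c).astype(np.uint8))
    return [(l==i,s[i],ce[i]) for i in range(1,n) if s[i][4]>=mn]
def crop(f,x0,y0,x1,y1,name,k):
    cv2.imwrite(f"pics/{name}.png",cv2.resize(np.ascontiguousarray(f["pixels"][y0:y1,x0:x1,::-1]),None,fx=k,fy=k,interpolation=cv2.INTER_CUBIC))
E
python3 - <<'E'
import pickle
from h import *
ims=[]
for n,box in (("scene",(230,130,430,340)),("top",(220,180,430,330))):
    f=pickle.load(open(n+".pkl","rb")); print(n)
    for c in("yellow","red","blue"):
        for m,s,ce in blobs(f,c):
            if n=="scene" and (ce[0]>450): continue
            P,uv=cloud(f,m); print(c,s.tolist(),np.round(ce,1),"med",np.round(np.median(P,0),4),"min",np.round(P.min(0),3),"max",np.round(P.max(0),3))
    P,uv=cloud(f,np.ones((480,640),bool))
    # stand and block top
    for lab,zl,zh,xy in(("stand",.025,.045,None),("blk",.105,.122,None),("knob",.135,.155,None)):
        s=(P[:,2]>zl)&(P[:,2]<zh)&(P[:,0]>.3)&(P[:,0]<.75)
        M=np.zeros((480,640),np.uint8); M[uv[s,1],uv[s,0]]=1
        k,l,st,ce=cv2.connectedComponentsWithStats(M)
        for i in range(1,k):
            if st[i][4]>(8 if lab=="knob" else 60):
                Q,_=cloud(f,l==i); r=cv2.minAreaRect(np.float32(Q[:,:2]*1000)); print(lab,st[i].tolist(),np.round(ce[i]),[np.round(a,1).tolist() for a in r],np.round(np.median(Q[:,2]),4))
    a=np.ascontiguousarray(f["pixels"][box[1]:box[3],box[0]:box[2],::-1]); ims.append(cv2.resize(a,(390,int(390*a.shape[0]/a.shape[1])),interpolation=cv2.INTER_CUBIC))
H=max(i.shape[0] for i in ims)
cv2.imwrite("pics/crop1.png",np.hstack([np.pad(i,((0,H-i.shape[0]),(0,0),(0,0))) for i in ims]))
E
```

```text
scene
yellow [297, 143, 10, 21, 174] [301.3 153.1] med [ 0.481  -0.1826  0.1679] min [ 0.332 -0.411 -0.003] max [ 0.488 -0.174  0.188]
yellow [333, 146, 7, 17, 102] [335.9 154. ] med [ 0.3841 -0.1863  0.1226] min [ 0.264 -0.348 -0.004] max [ 0.392 -0.179  0.139]
red [330, 181, 10, 7, 39] [334.  184.8] med [ 0.3867 -0.1855  0.0329] min [ 0.345 -0.235 -0.002] max [ 0.395 -0.176  0.039]
red [296, 187, 11, 9, 55] [300.9 191.7] med [ 0.4835 -0.1819  0.06  ] min [ 0.448 -0.259  0.002] max [ 0.493 -0.172  0.064]
red [402, 365, 45, 43, 754] [424.4 384.4] med [0.553  0.335  0.0226] min [ 0.489  0.306 -0.004] max [0.602 0.35  0.03 ]
blue [360, 267, 37, 13, 347] [379.3 273.5] med [0.5167 0.1442 0.1162] min [0.491 0.12  0.112] max [0.556 0.171 0.129]
stand [45, 0, 50, 25, 244] [72. 15.] [[661.7, -1469.0], [78.2, 254.0], 25.9] 0.0351
stand [104, 49, 127, 40, 712] [171.  69.] [[521.6, -916.2], [207.6, 401.0], 56.0] 0.0354
stand [214, 166, 30, 16, 172] [230. 175.] [[580.3, -358.2], [32.7, 71.5], 62.7] 0.0349
stand [330, 180, 10, 10, 72] [335. 185.] [[382.4, -188.5], [25.1, 21.9], 70.6] 0.0329
stand
[... 3333 characters left out ...]
9.7, 640.4], [19.8, 46.7], 38.9] 0.028
stand [90, 294, 10, 18, 86] [ 95. 303.] [[360.0, 586.2], [44.3, 18.3], 14.9] 0.0289
stand [66, 297, 14, 15, 72] [ 72. 303.] [[357.7, 645.3], [43.2, 19.6], 49.4] 0.0282
blk [245, 219, 43, 49, 1039] [266. 243.] [[517.2, 139.2], [64.9, 100.2], 61.5] 0.1121
knob [311, 176, 27, 10, 42] [324. 182.] [[664.0, 1.8], [16.9, 61.6], 8.5] 0.1449
knob [471, 213, 19, 28, 68] [476. 230.] [[559.0, -359.5], [70.5, 29.7], 25.3] 0.1463
knob [372, 227, 6, 5, 9] [374. 230.] [[551.6, -116.2], [14.9, 3.8], 53.9] 0.143
knob [255, 249, 6, 6, 30] [258. 251.] [[494.6, 154.3], [11.8, 12.2], 4.2] 0.1431
knob [402, 301, 6, 6, 14] [404. 304.] [[380.6, -190.2], [14.5, 8.9], 27.3] 0.137
```

View pics/crop1.png

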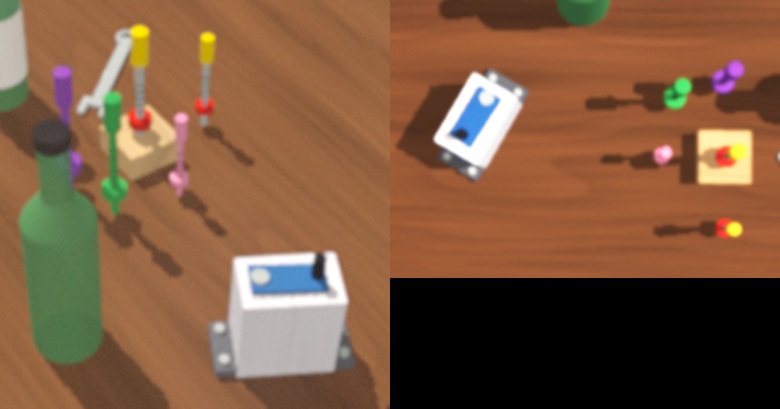

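The crop confirms that the yellow gauge in the stand (at 140,45 in the crop) is clearly larger than the other yellow one. The cover is closed, with its knob over the hole end and its pin on the far right end, towards the bottle. Next I open the cover by caging the knob.

```bash
cat >> h.py <<'E'
from scipy.spatial.transform import Rotation as Ro
def rot(deg):
    a=np.radians(deg); x=np.array([np.cos(a),np.sin(a),0]); y=np.array([0,0,-1.])
    return Ro.from_matrix(np.c_[x,y,np.cross(x,y)]).as_rotvec()
E
python3 - <<'E'
from h import *
from station import robot, kinematics, monitor
blk=np.array([.5167,.1405]); A=151.; b=np.radians(A-180)
pin=blk+.03*np.array([np.cos(b),np.sin(b)])
def kp(th): a=np.radians(A)-th; return pin+.056*np.array([np.cos(a),np.sin(a)])
best=None
for off in(-90,90):
    js=[kinematics.ik([*kp(t),.121],rot(A+off-np.degrees(t))) for t in(0,.9,1.75)]
    print(off,[None if j is None else np.round(j,2)[[0,5]] for j in js])
    if all(j is not None for j in js):
        m=max(abs(j[5]) for j in js)
        if best is None or m<best[0]: best=(m,off)
off=best[1]
robot.grip(.38)
robot.move_pose([*kp(0),.22],rot(A+off))
robot.movel([*kp(0),.122],rate=.12,force_limit=8) and print("touch!")
s=monitor.read_state(); print(s["t"],s["ee_pos"],s["wrist_force"])
for t in np.linspace(0,1.75,8)[1:]:
    robot.movel([*kp(t),.122],rate=.06,rotation=rot(A+off-np.degrees(t)))
    s=monitor.read_state(); print(round(t,2),np.round(s["wrist_force"],1),np.round(s["t"],1))
p=s["ee_pos"]; robot.movel([p[0],p[1],.25],rate=.15)
# above the gauge, out of view
G=np.array([.478,-.190])
for o in(-45,135): print(o,kinematics.ik([*G,.3],rot(o)))
o=min((-45,135),key=lambda o:abs(kinematics.ik([*G,.3],rot(o))[5]))
robot.move_pose([.36,-.30,.34],rot(o))
import pickle
for n in("scene","top"):
    f=cams.grab_frame(n); pickle.dump(f,open(n+"1.pkl","wb"))
    if n=="scene": crop(f,330,240,430,340,"blk_s",4)
    else: crop(f,225,200,315,290,"blk_t",4)
a=cv2.imread("pics/blk_s.png");c=cv2.imread("pics/blk_t.png"); cv2.imwrite("pics/blk.png",np.hstack([a,cv2.resize(c,(400,400))]))
print(monitor.read_state()["t"],o)
E
```

```text
-90 [array([ 0.13, -0.93]), array([0.17, 0.01]), array([0.14, 0.83])]
90 [array([0.13, 2.21]), None, array([ 0.14, -2.31])]
3.6 [0.49471155 0.15331971 0.12279694] [ 0.93705372 -0.5617081   0.37596403]
0.25 [ 0.2 -0.7 -0. ] 4.0
0.5 [ 0.3 -0.1  0.7] 4.4
0.75 [ 0.8 -0.2  0.3] 4.8
1.0 [0.  0.8 0.1] 5.2
1.25 [ 0.  -0.7  0.3] 5.6
1.5 [0.4 0.6 0.3] 6.0
1.75 [0.3 0.4 0.3] 6.4
-45 [-0.54671604  0.02956685  1.59639006  0.          1.51563574  0.23868212]
135 NoneTraceback (most recent call last):
  File "<stdin>", line 25, in <module>
  File "<stdin>", line 25, in <lambda>
TypeError: 'NoneType' object is not subscriptable
```

Run:
```python
from h import *
from station import robot, kinematics, monitor
import pickle
robot.move_pose([.40,-.28,.30],rot(-45))
for n in("scene","top"):
    f=cams.grab_frame(n); pickle.dump(f,open(n+"1.pkl","wb"))
    if n=="scene": crop(f,330,240,430,340,"blk_s",4)
    else: crop(f,225,200,315,290,"blk_t",4)
a=cv2.imread("pics/blk_s.png");c=cv2.imread("pics/blk_t.png"); cv2.imwrite("pics/blk.png",np.hstack([a,cv2.resize(c,(400,400))]))
for n,box in(("scene",(345,255,420,300)),("top",(240,215,295,275))):
    f=pickle.load(open(n+"1.pkl","rb"))
    P,uv=cloud(f,mask(f,"blue")); r=cv2.minAreaRect(np.float32(P[:,:2]*1000)); print(n,"cover",r,np.median(P[:,2]))
    g=hsv(f)[...,2].astype(int); M=np.zeros((480,640),np.uint8); x0,y0,x1,y1=box
    M[y0:y1,x0:x1]=g[y0:y1,x0:x1]<110
    k,l,st,ce=cv2.connectedComponentsWithStats(M)
    for i in range(1,k):
        if st[i][4]>=4: print(st[i].tolist(),ce[i],np.round(plane(f,[ce[i]],.11),4))
print(monitor.read_state()["t"])
```

```text
scene cover ((559.2412719726562, 152.31674194335938), (72.69805908203125, 31.57304573059082), 58.767181396484375) 0.11618219057327972
[381, 255, 39, 42, 601] [410.43926789 271.12479201] [[0.4604 0.169  0.11  ]]
[363, 285, 7, 13, 69] [366.13043478 291.        ] [[0.5604 0.1615 0.11  ]]
top cover ((562.3585815429688, 156.36700439453125), (87.7148208618164, 37.51902770996094), 53.603782653808594) 0.11565318763520027
[247, 216, 7, 6, 28] [250.5        218.92857143] [[0.5747 0.1774 0.11  ]]
[240, 226, 22, 47, 449] [246.1714922  248.55233853] [[0.5033 0.1854 0.11  ]]
9.2667
```

View pics/blk.png

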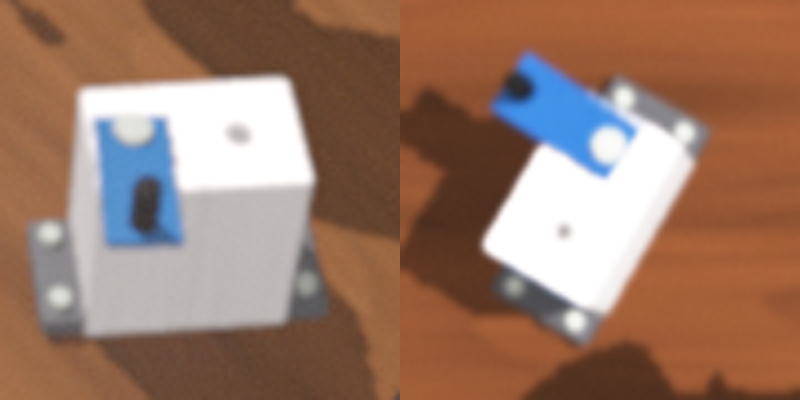

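The left crop (scene) shows the cover turned about 90°, clear of the hole at crop (238,131). The right crop (top) shows the hole at (564,231). Next I refine the hole and the gauge axis, then grasp.

```bash
cat >> h.py <<'E'
def hole(f,uv,r=5):
    u,v=uv; g=hsv(f)[...,2].astype(float)[v-r:v+r+1,u-r:u+r+1]; w=np.clip(np.percentile(g,85)-15-g,0,None)
    yy,xx=np.mgrid[v-r:v+r+1,u-r:u+r+1]; return np.array([(w*xx).sum(),(w*yy).sum()])/w.sum()
E
python3 - <<'E'
from h import *
from station import robot, kinematics, monitor
import pickle
for n,uv,in(("scene",(389,272)),("top",(262,252))):
    f=pickle.load(open(n+"1.pkl","rb")); h=hole(f,uv); print(n,h,plane(f,[h],.11 ).round(4))
    f=pickle.load(open(n+".pkl","rb"))
    ce=blobs(f,"yellow")[0][2]; print("handle",plane(f,[ce],.1625).round(4), plane(f,[ce],.18).round(4))
    for c in blobs(f,"red"): print("collar",plane(f,[c[2]],.057).round(4))
s=hsv(pickle.load(open("scene.pkl","rb")))
E
```

```text
scene [389.19152047 273.11403509] [[0.4975 0.1508 0.11  ]]
handle [[ 0.4755 -0.1919  0.1625]] [[ 0.4877 -0.1727  0.18  ]]
collar [[ 0.4023 -0.1646  0.057 ]]
collar [[ 0.4809 -0.1859  0.057 ]]
collar [[0.5708 0.347  0.057 ]]
top [261.43255814 251.57674419] [[0.4969 0.1486 0.11  ]]
handle [[ 0.478  -0.1913  0.1625]] [[ 0.4771 -0.1891  0.18  ]]
collar [[0.5461 0.321  0.057 ]]
collar [[ 0.4752 -0.1852  0.057 ]]
collar [[ 0.3831 -0.1844  0.057 ]]
```

Run:
```python
from h import *
from station import robot, kinematics, monitor
import pickle
G=[.4772,-.1903]; H=[.4972,.1500]; o=-45
print([kinematics.ik([*p,.36],rot(o)) is not None for p in(G,H)])
robot.grip(.5)
robot.move_pose([*G,.26],rot(o))
print("touch",robot.movel([*G,.1435],rate=.1,force_limit=8))
robot.grip(0,40); s=monitor.read_state(); print(s["opening"],s["wrist_force"].round(2))
robot.movel([*G,.36],rate=.1); s=monitor.read_state(); print(s["wrist_force"].round(2),s["opening"],s["ft_torque"].round(2))
robot.movel([*H,.30],rate=.15,rotation=rot(o)) 
for n in("scene","top"):
    f=cams.grab_frame(n); pickle.dump(f,open(n+"2.pkl","wb"))
    cv2.imwrite(f"pics/{n}2.png",f["pixels"][...,::-1])
crop(pickle.load(open("scene2.pkl","rb")),300,120,460,320,"held",3)
print(monitor.read_state()["t"],monitor.read_state()["ee_pos"])
```

```text
[True, True]
touch False
0.2218776053112827 [-1.75  0.6   5.15]
[-0.05 -0.52 -1.57] 0.22197604881933053 [ 0.06  0.02 -0.05]
16.6167 [0.49734024 0.1495708  0.30012756]
```

View pics/held.png

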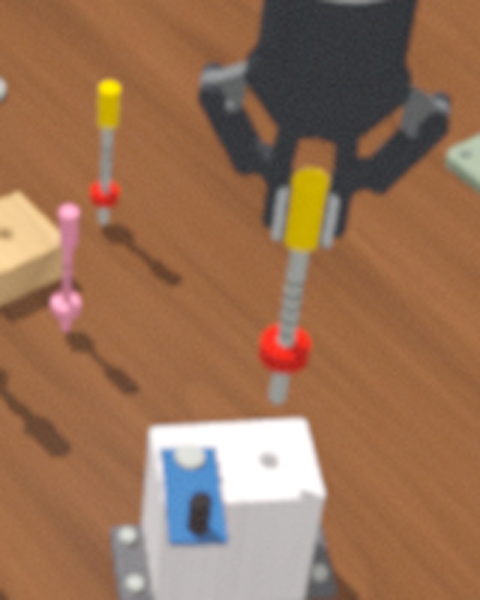

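The gauge is held, with its tip at crop (277,402), collar at (285,348) and the hole below at (268,460). It seems to lean a little, so I measure its axis from depth before inserting.

```bash
cat >> h.py <<'E'
def axis(f,H,zlo,zhi,rad=.0):
    """axis of the held gauge from the scene view: row centroids + depth + radius along the ray; returns point at z, slope"""
    P,uv=cloud(f,np.ones((480,640),bool)); s=hsv(f)[uv[:,1],uv[:,0]]
    E=f["extrinsics"]; o=E[:3,3]; out=[]
    near=(np.hypot(P[:,0]-H[0],P[:,1]-H[1])<.025)&(P[:,2]>zlo)&(P[:,2]<zhi)
    for name,r in(("rod",.005),("yellow",.010)):
        if name=="yellow": m=near&mask(f,"yellow")[uv[:,1],uv[:,0]]
        else: m=near&(s[:,1]<90)
        for v in np.unique(uv[m,1]):
            q=m&(uv[:,1]==v); n=q.sum()
            if n<4: continue
            u=uv[q,0].mean(); d=(rays(f,[[u,v]])@E[:3,:3].T)[0]
            z=np.sort(f["z_map"][uv[q,1],uv[q,0]])[:max(2,n//2)].mean()
            p=o+d*z; h=d[:2]/np.linalg.norm(d[:2])
            # near surface -> axis, horizontally by r (p is slightly off the crest: average over near half)
            out.append((name=="yellow",v,n,*(p+np.r_[h*r,0])))
    return np.array(out)
E
python3 - <<'E'
from h import *
import pickle
f=pickle.load(open("scene2.pkl","rb")); a=axis(f,[.4972,.15],.15,.345)
for r in a[::3]: print(np.round(r,4).tolist())
for y in(0,1):
    q=a[a[:,0]==y]
    if len(q)>3: print(y,len(q),np.median(q[:,3:],0).round(4))
px=np.polyfit(a[:,5],a[:,3],1); py=np.polyfit(a[:,5],a[:,4],1); print(px,py)
for z in(.1665,.319): print(z,np.polyval(px,z),np.polyval(py,z))
E
```

```text
[0.0, 181.0, 4.0, 0.5147, 0.142, 0.344]
[0.0, 184.0, 15.0, 0.5046, 0.1548, 0.3422]
[0.0, 187.0, 14.0, 0.5024, 0.153, 0.3335]
[0.0, 190.0, 16.0, 0.5026, 0.1532, 0.3274]
[0.0, 193.0, 14.0, 0.5029, 0.1534, 0.3213]
[0.0, 196.0, 13.0, 0.4993, 0.1563, 0.3152]
[0.0, 199.0, 8.0, 0.5002, 0.1565, 0.3092]
[0.0, 205.0, 6.0, 0.4982, 0.1497, 0.2896]
[0.0, 208.0, 6.0, 0.4976, 0.1502, 0.2828]
[0.0, 211.0, 6.0, 0.4982, 0.1497, 0.2758]
[0.0, 214.0, 6.0, 0.497, 0.1496, 0.2681]
[0.0, 217.0, 6.0, 0.4981, 0.1495, 0.2615]
[0.0, 220.0, 6.0, 0.498, 0.1505, 0.2552]
[0.0, 223.0, 6.0, 0.4987, 0.15, 0.248]
[0.0, 226.0, 6.0, 0.498, 0.1504, 0.2406]
[0.0, 229.0, 4.0, 0.499, 0.1502, 0.2337]
[0.0, 232.0, 5.0, 0.5, 0.1511, 0.2276]
[0.0, 246.0, 6.0, 0.4974, 0.1505, 0.1899]
[0.0, 249.0, 5.0, 0.4985, 0.1515, 0.1836]
[0.0, 252.0, 6.0, 0.4974, 0.1504, 0.174]
[1.0, 178.0, 9.0, 0.4895, 0.1394, 0.3409]
[1.0, 181.0, 13.0, 0.4947, 0.1455, 0.3414]
[1.0, 184.0, 11.0, 0.4982, 0.1496, 0.3396]
[1.0, 187.0, 11.0, 0.4986, 0.1492, 0.3332]
[1.0, 190.0, 12.0, 0.499, 0.1496, 0.3273]
[1.0, 193.0, 11.0, 0.4988, 0.1493, 0.3206]
[1.0, 196.0, 12.0, 0.4986, 0.1492, 0.3138]
[1.0, 199.0, 11.0, 0.4987, 0.1492, 0.3073]
[1.0, 202.0, 8.0, 0.4978, 0.1505, 0.3012]
0 59 [0.4988 0.1505 0.2716]
1 26 [0.4985 0.1492 0.3283]
[0.01399722 0.49506979] [-0.00653296  0.15217673]
0.1665 0.4974003225240948 0.15108899443743654
0.319 0.4995348988567349 0.15009271877447952
```

The rod's axis near the tip is (0.4975, 0.151), the same as the hole's position in that view, and it is upright to within 1°. Inserting now.

Run:
```python
from h import *
from station import robot, monitor
H=[.4973,.1500]
def st(l): s=monitor.read_state(); print(l,s["ee_pos"].round(4),s["wrist_force"].round(2),s["ft_torque"].round(2),round(s["t"],1))
robot.movel([*H,.250],rate=.08); robot.wait(.3); st("above")
print("touch",robot.movel([*H,.216],rate=.025,force_limit=5)); st("in")
if monitor.read_state()["ee_pos"][2]<.219:
    for lim in (9,):
        print("touch",robot.movel([*H,.1500],rate=.015,force_limit=lim)); st("down")
        robot.wait(.5); st("settled")
```

```text
above [0.4976 0.1501 0.2505] [ 0.29  0.33 -1.43] [-0.   -0.02 -0.02] 17.7
touch False
in [0.4971 0.1501 0.2159] [-1.5   0.94 -1.53] [ 0.25  0.41 -0.04] 19.2
touch True
down [0.4966 0.1504 0.1576] [-0.55  0.02  2.59] [ 0.09  0.15 -0.02] 22.5
settled [0.4958 0.1508 0.1576] [ 1.76 -1.81  2.76] [-0.52 -0.59  0.02] 23.0
```

Run:
```python
from h import *
from station import robot, monitor
def st(l):
    S=[]
    for _ in range(6): S.append(monitor.read_state()); robot.wait(.03)
    print(l,np.mean([s["ee_pos"] for s in S],0).round(4),np.mean([s["wrist_force"] for s in S],0).round(2),S[-1]["opening"].round(4),round(S[-1]["t"],1))
st("now")
for i in range(2):
    print("touch",robot.movel([.4973,.1500,.1500],rate=.01,force_limit=8)); st("press")
    robot.wait(.3); st("settled")
f=cams.grab_frame("scene"); crop(f,330,170,450,320,"ins",4)
```

```text
Traceback (most recent call last):
AttributeError: 'float' object has no attribute 'round'
```

```bash
cat >> h.py <<'E'
from station import robot, monitor
def st(l):
    S=[]
    for _ in range(6): S.append(monitor.read_state()); robot.wait(.03)
    print(l,np.mean([s["ee_pos"] for s in S],0).round(4),np.mean([s["wrist_force"] for s in S],0).round(2),round(float(S[-1]["opening"]),4),round(S[-1]["t"],1))
E
python3 - <<'E'
from h import *
st("now")
for i in range(2):
    print("touch",robot.movel([.4973,.1500,.1500],rate=.01,force_limit=8)); st("press")
    robot.wait(.3); st("settled")
f=cams.grab_frame("scene"); crop(f,330,170,450,320,"ins",4)
E
```

```text
now [0.4955 0.151  0.1576] [ 2.65 -2.31  3.36] 0.2203 23.4
touch True
press [0.4966 0.1508 0.1575] [-0.14 -0.87  4.33] 0.2209 24.0
settled [0.4971 0.1506 0.1576] [-2.3   1.39  3.11] 0.2246 24.5
touch True
press [0.497  0.1507 0.1574] [-1.53  0.19  5.22] 0.2255 25.0
settled [0.497  0.1507 0.1574] [-1.7   0.13  5.42] 0.2203 25.5
```

View pics/ins.png

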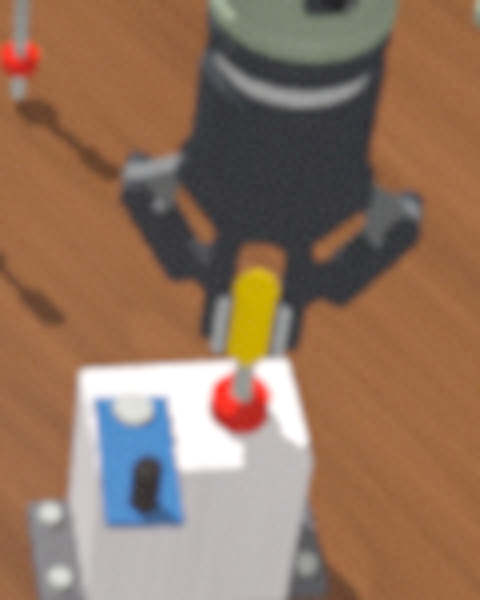

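The crop shows the gauge in the hole with the collar flat on the face, crop (240,403), and the cover open. Three presses all stopped at TCP z = 0.1575, about 86 mm deep, which means a rigid bottom. Releasing now.

Run:
```python
from h import *
import pickle
robot.grip(.5); st("open")
p=monitor.read_state()["ee_pos"]
robot.movel([p[0],p[1],.29],rate=.12); robot.move_pose([.40,-.10,.32],rot(-45)); st("away")
ims=[]
for n,b in(("scene",(330,190,450,340)),("top",(225,200,315,290))):
    f=cams.grab_frame(n); pickle.dump(f,open(n+"3.pkl","wb")); x0,y0,x1,y1=b
    a=np.ascontiguousarray(f["pixels"][y0:y1,x0:x1,::-1]); ims.append(cv2.resize(a,(390,390*(y1-y0)//(x1-x0)),interpolation=cv2.INTER_CUBIC))
H=max(i.shape[0] for i in ims)
cv2.imwrite("pics/end.png",np.hstack([np.pad(i,((0,H-i.shape[0]),(0,0),(0,0))) for i in ims]))
a=axis(pickle.load(open("scene3.pkl","rb")),[.4973,.15],.13,.25)
q=a[a[:,0]==1]; print("handle",q[[0,len(q)//2,-1],3:].round(4).tolist()); r=a[(a[:,0]==0)&(a[:,2]<8)]; print("rod",np.median(r[:,3:],0).round(4))
P,_=cloud(f,mask(f,"yellow")&(np.arange(640)<330)[None]); print("top of handle z (top cam)",np.percentile(P[:,2],[50,90]).round(4))
for n in("scene","top"):
    f0=pickle.load(open(n+".pkl","rb"));f1=pickle.load(open(n+"3.pkl","rb"))
    d=cv2.absdiff(f0["pixels"],f1["pixels"]).max(2)>70
    k,l,s,c=cv2.connectedComponentsWithStats(d.astype(np.uint8)); print(n,[(x[:4].tolist(),int(x[4])) for x in s[1:] if x[4]>15])
```

```text
open [0.4956 0.151  0.1562] [-0.04  0.04  0.08] 0.498 26.1
away [ 0.4004 -0.0992  0.3197] [0.09 0.05 0.16] 0.4993 28.7
handle [[0.4867, 0.1391, 0.1996], [0.4963, 0.1518, 0.1879], [0.4987, 0.152, 0.1628]]
rod [0.497  0.1519 0.1434]
top of handle z (top cam) [0.1963 0.2011]
scene [([599, 0, 15, 19], 145), ([332, 2, 66, 97], 2282), ([349, 13, 34, 9], 140), ([328, 45, 12, 5], 35), ([501, 45, 13, 12], 63), ([570, 50, 25, 16], 135), ([487, 65, 20, 42], 517), ([537, 76, 20, 18], 158), ([345, 85, 2, 14], 25), ([371, 87, 3, 16], 26), ([533, 107, 26, 32], 224), ([553, 121, 50, 40], 1381), ([298, 143, 8, 12], 72), ([300, 166, 3, 7], 18), ([296, 186, 15, 18], 151), ([389, 237, 12, 13], 98), ([358, 259, 41, 23], 460), ([354, 270, 21, 31], 417)]
top [([246, 212, 33, 47], 698), ([224, 225, 15, 8], 73), ([216, 255, 7, 5], 28), ([297, 255, 136, 164], 7485), ([178, 279, 98, 57], 1845), ([272, 280, 11, 7], 32), ([179, 283, 10, 11], 77), ([277, 291, 13, 4], 43), ([178, 295, 9, 6], 31), ([166, 312, 21, 6], 71), ([351, 316, 8, 7], 33), ([161, 320, 21, 14], 161), ([154, 336, 8, 3], 16), ([141, 354, 66, 24], 939), ([128, 382, 55, 13], 333), ([0, 396, 91, 33], 1192), ([181, 402, 16, 4], 30), ([93, 409, 141, 22], 1292), ([0, 412, 100, 68], 2910), ([240, 414, 117, 66], 3973), ([284, 414, 11, 14], 90), ([65, 422, 16, 7], 52), ([183, 425, 10, 6], 22), ([269, 424, 9, 4], 21), ([131, 431, 31, 11], 159), ([168, 431, 51, 11], 231), ([192, 442, 17, 11], 87), ([347, 462, 10, 4], 36), ([298, 470, 38, 10], 291)]
```

View pics/end.png

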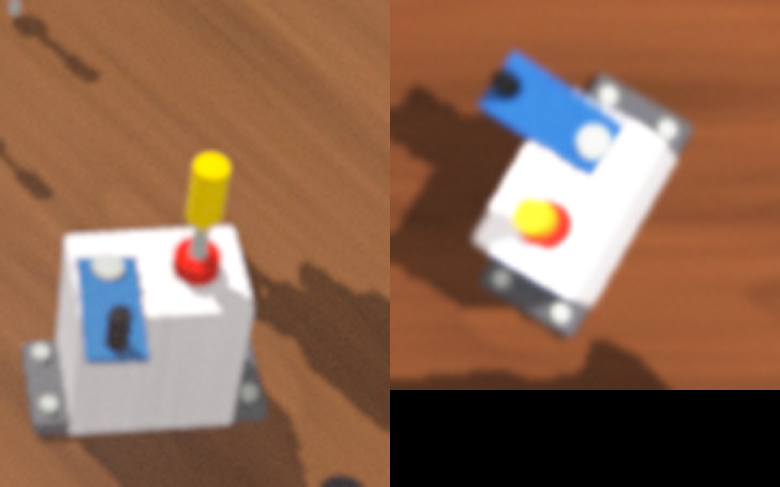

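The gauge stands upright in the hole, collar flat on the face at scene crop (197,262), cover open and the robot clear. The handle top at 0.1996 m agrees with the touch depth of about 86 mm. Image differences show only the arm, the cover and the gauge changed. Handing in.

```bash
python3 -c "
from station import sign_off, monitor
print(monitor.read_state()['t']); print(sign_off())"
```

```text
28.7917
the job is handed in; nothing more can be done
None
```

The job is handed in at about 29 s on the robot's clock. The gauge is standing upright on the bottom of the hole, released, with the cover still open.

- **Cover:** I swung it open with the fingers around its knob, to about 1.6 rad judging from the images.
- **Gauge:** I took the larger yellow gauge out of the wooden stand. Before lowering it, I checked that it was upright to within about 1° and lined up with the hole.
- **Bottom:** Three presses stopped within 0.2 mm of each other, at a depth of about 86 mm. The highest averaged reading during a press was about 7 N above the reading before insertion. Each stop was set at a change of 8–9 N.
- **Last checks:** The camera puts the handle top at about 0.1996 m. From the touch depth I expected 0.199 m, so the two agree. The collar looked flat on the block's face. Comparing before and after pictures showed changes only where the arm, shadows, cover and gauge were, so nothing else seems to have moved. In the top view the arm hid part of the table in that comparison.
- **Script errors:** Two of my scripts stopped on errors, without effect on the scene.

No check failed or disagreed.

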